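Find the biscuit tub whose lid rocks and snap it shut

TASK

One of the four biscuit tubs has a lid that never clicked down, so its biscuits will go soft. With your fingertips press near one end of one lid after another until you find the one that rocks, and once you have felt it tip, press it down in the middle until it is snapped home, flat on its rim like the others. Only press: do not pick up or slide any lid or tub, leave the other things on the table alone, and finish with the hand clear.

Things in the scene. Friction and masses are not known exactly. Their poses are not given: they have to be found in the camera images.
- lid_1: Orange snap lid of tub_1, one of four alike: flat plate 112 x 90 x 3 mm, 55 g, with a 7 mm deep plug below that keeps it in the tub's mouth. Origin: centre of the plate's underside (flat top 3 mm above); x along the 112 mm side, y towards the snap catches, z up. All four look the same; which one is unlatched is not told.
- lid_2: Lid of tub_2, all as lid_1. A lid that is home has its origin 60 mm above its tub's origin and is solid wherever pressed. The unlatched lid lies level on top of its two catches, 4 mm higher; some 12 N straight down in its middle snaps it home.
- lid_3: Lid of tub_3, all as lid_1. The unlatched lid rocks like a see-saw about its own y axis (the line through the catches): under 1 N near either end of its x axis (35 to 48 mm from the centre) dips that end 4 to 5 mm on to the rim and lifts the other, about 0.09 rad; let go, it levels again.
- lid_4: Lid of tub_4, all as lid_1. A lid that is home stops the fingertips 63 mm above the table without giving; the unlatched one, pressed to its stop 28 mm from the centre along x, has tipped and stops them 2 to 3 mm higher than that, easing level again when let go. Readings of a lid are missing while the fingers touch it.
- tub_1: Clear biscuit tub under lid_1, 104 x 84 mm, rim 60 mm high, about 0.4 kg, loose on the table. Origin: centre of its underside; axes parallel to its lid's. In the middle of each long side (+y and -y, 46 mm from the centre) a white sprung snap catch, 22 mm wide, rises to 65 mm above the table and hooks over the edge of a lid that is home; with catches the tub is 100 mm wide in y.
- tub_2: Tub under lid_2, all as tub_1.
- tub_3: Tub under lid_3, all as tub_1.
- tub_4: Tub under lid_4, all as tub_1.
- house: Gingerbread house on a cardboard base 115 x 125 mm, 98 mm high. Bystander. Origin: centre of its underside.
- mug: White mug, 76 mm across, 85 mm high, handle towards its own +y. Bystander. Origin: centre of its underside.
- jar: Sprinkles jar with red cap, 48 mm across, 62 mm high. Bystander. Origin: centre of its underside.
- spoon: Wooden spoon lying flat, 180 mm long along its own x. Bystander. Origin: on its underside.

How it is judged:
By the outcome, as a careful person would: the job done as asked, in the order asked, and still so for the second after the job is handed in, with the robot touching nothing.
It also fails if it takes over 51 s, if anything falls off the work surface, if the arm or the gripper's body presses on something with over 40 N, if the wrist force passes 120 N, or if a joint passes its speed limit or range.

ROBOT

A 6-joint arm with a two-finger parallel gripper is mounted at the origin on the work surface. World frame = base frame: x ahead of the robot, y to its left, z up, the work surface at z = 0. Lengths are in mm, angles in rad, forces in N, time in s.
With the tool pointing down it reaches from about 225 to 725 mm from the base axis. Payload 3.1 kg.
Tool frame: the origin (TCP) lies on the centre line of the jaws, within the pads' length; the fingertips stand 17 mm ahead of it and the grasp point (between the pads) lies 2 mm behind it (bot.tcp_to_tips is the distance from the TCP to the fingertips, in mm); z points along the fingers, y is the line along which they close (so a half turn about z gives the same grasp; the last joint's range is limited). The gripper opens to 85 mm and grips with 20 to 120 N. Pads are 22 mm wide; open, the fingers measure 114 mm over their backs; the gripper's body (76 mm by 85 mm) begins 54 mm behind the grasp point. The pads swing forward as they close: fully open they stand 13 mm farther back than shut.
Start: joints at [-1.359, 0.048, 0.099, 1.622, 0, 1.443], TCP at [174.966, -494.979, 248.312] pointing down, gripper open.
Joint ranges: [-2.91, 2.91], [-0.99, 1.94], [-1.21, 1.42], [-2.12, 2.29], [-1.49, 1.47], [-3.14, 3.14]. Speed limits (rad/s): [2.79, 2.79, 3.14, 3.14, 3.14, 3.14].

INTERFACE

Orientations are given as a 3x3 rotation matrix whose columns are the frame's x, y, z axes.
In Python, from rig import bot gives the robot as it stands. The module is installed in compiled form; this text tells all that it offers.
- The arm moves only by the tool jog_arm, never from a script. Its argument "commands" is a list of rows, each a list of 3 entries, a list of its own where there are three numbers: the shift along the tool's x, y, z in mm, then the turn, a rotation vector about the tool's x, y, z in rad, then the closure, from 0 (fully open) to 1 (shut). A call has 1 to 10 rows; each row shifts and turns the commanded pose from where the row before left it, along the tool's axes as they then stand; what a row does not reach is not made up. A row lasts 1/12 s, in which the tool goes at most 41.7 mm and 7.16 degrees, less where a joint would pass 70% of its speed; a pose out of reach is approached as far as the arm can. A call with a gripper value outside its range is refused whole. The fingers move at their own pace and stop on an object; "newtons" is the grip in N (left out, the last holds). Time passes only in rows, so rows that do not move let the fingers close. It gives the time, the measured TCP pose, the force, the opening and the grip force at its end, in the units of the state.
- bot.get_state(): the state, without advancing time (a new reading comes with each control period).
- bot.camera(name): name is "side" or "top"; returns a dict with "image" (400x640x3 uint8, blue, green, red), "fx", "fy", "cx", "cy" (pixels), "k1" (the pictures are not rectified: a ray, as slopes to the right and down, at radius r is drawn at 1 + k1 r^2 times it, then the intrinsics apply), "rvec" (rotation vector, rad) and "tvec" (3), from world to camera coordinates, as OpenCV has them. Camera axes: x right, y down, z forward; pixel columns grow to the right and rows downward; lengths in mm; the calibration is good to about 2 mm. A picture is of the moment at which its call begins. There is no depth.
- bot.finish_job(): hands the job in; it is judged then, once.
The state is a dict: "time": time; "joint_positions": joint angles; "joint_velocities": joint speeds; "joint_efforts": joint torques, N m; "position": TCP position; "tcp_rot": TCP orientation; "ft_force": force on the tool from outside, world axes, zero at the start; "torque": the same for the moment, N m; "gripper_width": opening from 0.0 (shut) to 1.0 (fully open); "gripper_force": force on a finger pad.
Only numpy, scipy, OpenCV 4.12 (cv2) and the standard library are available. Lean on these libraries where they do the work, as an engineer would, in place of code of your own. Each camera call takes 0.05 s, during which the arm holds its last target. There are 200 camera calls.

## Working session

There is one attempt and no reset: what is moved stays moved. The work goes in short steps, Python scripts to look and compute and a tool call to move; the robot and the scene stay as the last step left them, time stands still between calls to the robot, and variables do not carry over. Pictures are saved under pics/ and viewed, at most 10 in all, crops included, and the job is handed in when it is done.

Besides the shell and the picture viewer there is one more tool, called after "Request:" as a command line: name --argument value ..., lists and objects as JSON in quotes. jog_arm: Moves the arm, as the interface text tells. Its arguments: {"type":"object","properties":{"commands":{"type":"array"},"newtons":{"type":"number"}},"required":["commands"]}

```bash
mkdir -p pics; python3 - <<'E'
from rig import bot
import cv2,pickle
for n in("top","side"):
    c=bot.camera(n); cv2.imwrite(f"pics/{n}0.png",c["image"]); pickle.dump(c,open(n+".pkl","wb"))
    print({k:v for k,v in c.items() if k!="image"})
s=bot.get_state();print(s["time"],s["tcp_rot"],s["ft_force"],bot.tcp_to_tips)
E
```

```text
{'fx': 411.56404729371224, 'fy': 411.56404729371224, 'cx': 322.63641693560083, 'cy': 208.86847348737726, 'k1': -0.09449019307204658, 'rvec': array([ 2.19228045, -2.17251003,  0.07540207]), 'tvec': array([ -34.83615356,  599.76298959, 1110.4927522 ])}
{'fx': 519.1917823515319, 'fy': 519.1917823515319, 'cx': 308.8649077680118, 'cy': 200.34950465243784, 'k1': -0.053750470221267485, 'rvec': array([ 0.2233693 , -2.81552312,  1.18993791]), 'tvec': array([ 594.7307098 ,  133.93945042, 1323.29739863])}
0.1 [[ 9.42818564e-01  3.33306094e-01 -4.50463629e-04]
 [ 3.33306280e-01 -9.42816229e-01  2.11723914e-03]
 [ 2.80984288e-04 -2.14631473e-03 -9.99997657e-01]] [-1.25330485 -0.48502851 -0.08248143] 17.0
```

View pics/top0.png

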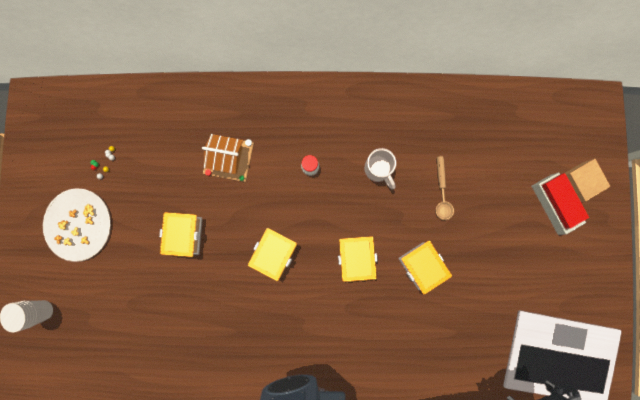

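View pics/side0.png

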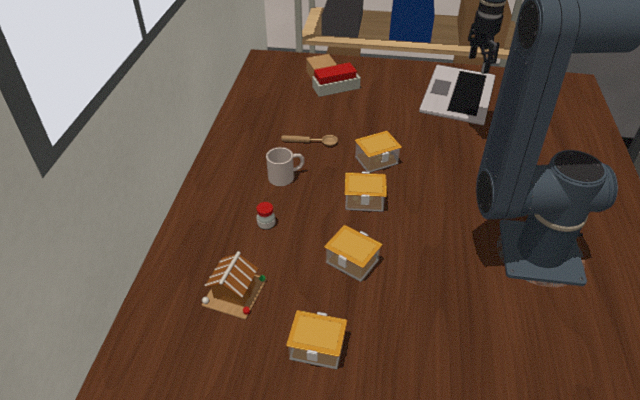

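The top view shows the four yellow-orange lids at about (180,235), (273,254), (358,259) and (426,267). In the side view they are at about (318,332), (354,245), (366,184) and (378,143). The house, jar, mug and spoon all sit farther out, clear of the lids.

```bash
cat > h.py <<'E'
import numpy as np,cv2
from scipy.spatial.transform import Rotation as R
def rays(c,px):
    K=np.array([[c["fx"],0,c["cx"]],[0,c["fy"],c["cy"]],[0,0,1.]])
    d=np.array([c["k1"],0,0,0,0.])
    p=cv2.undistortPoints(np.float64(px).reshape(-1,1,2),K,d).reshape(-1,2)
    M=R.from_rotvec(c["rvec"]).as_matrix()
    return -M.T@c["tvec"],np.c_[p,np.ones(len(p))]@M
def plane(c,px,z):
    o,d=rays(c,px); return o+d*((z-o[2])/d[:,2])[:,None]
def tri(c1,p1,c2,p2):
    o1,d1=rays(c1,[p1]);o2,d2=rays(c2,[p2]);A=np.c_[d1[0],-d2[0]]
    t=np.linalg.lstsq(A,o2-o1,rcond=None)[0]
    a=o1+t[0]*d1[0];b=o2+t[1]*d2[0];return (a+b)/2,np.linalg.norm(a-b)
def lids(c):
    h=cv2.cvtColor(c["image"],cv2.COLOR_BGR2HSV)
    m=cv2.inRange(h,(14,170,150),(34,255,255))
    m=cv2.morphologyEx(m,cv2.MORPH_OPEN,np.ones((3,3),np.uint8))
    cs=cv2.findContours(m,cv2.RETR_EXTERNAL,cv2.CHAIN_APPROX_NONE)[0]
    return [k for k in cs if cv2.contourArea(k)>600]
E
python3 - <<'E'
from h import *;import pickle
T,S=[pickle.load(open(n+".pkl","rb")) for n in("top","side")]
def get(c):
    out=[]
    for k in lids(c):
        P=plane(c,k.reshape(-1,2),63)[:,:2].astype(np.float32)
        r=cv2.minAreaRect(P)
        m=cv2.moments(k)
        out.append((-r[0][1],r,(m["m10"]/m["m00"],m["m01"]/m["m00"])))
    return sorted(out,key=lambda a:a[0])
a,b=get(T),get(S)
print(len(a),len(b))
for x,y in zip(a,b):
    print(np.round(x[1][0],1),np.round(x[1][1],1),round(x[1][2],1),'|',np.round(y[1][0],1),np.round(y[1][1],1),round(y[1][2],1))
    p,e=tri(T,x[2],S,y[2]);print('  tri',np.round(p,1),round(e,1),"reach",round(np.hypot(*p[:2])))
E
```

```text
1 2
[ 445.5 -305.3] [115.9  93.2] 33.1 | [526.3 355.6] [ 90.5 112.2] 86.4
  tri [  508.4  -576.3 -1331.6] 346.2 reach 768
```

```bash
cat > m.py <<'E'
from h import *;import pickle
T,S=[pickle.load(open(n+".pkl","rb")) for n in("top","side")]
for c,q in((T,[(180,235),(273,254),(358,259),(426,267)]),(S,[(318,332),(354,245),(366,184),(378,143)])):
    h=cv2.cvtColor(c["image"],cv2.COLOR_BGR2HSV);print([h[v,u].tolist() for u,v in q])
def get(c):
    out=[]
    for k in lids(c):
        P=plane(c,k.reshape(-1,2),63)[:,:2].astype(np.float32)
        r=cv2.minAreaRect(P)
        m=cv2.moments(k)
        out.append((-r[0][1],r,(m["m10"]/m["m00"],m["m01"]/m["m00"])))
    return sorted(out,key=lambda a:a[0])
a,b=get(T),get(S)
print(len(a),len(b))
for x,y in zip(a,b):
    print(np.round(x[2]),np.round(x[1][0],1),np.round(x[1][1],1),round(x[1][2],1),'|',np.round(y[1][0],1),np.round(y[1][1],1),round(y[1][2],1))
    p,e=tri(T,x[2],S,y[2]);print('  tri',np.round(p,1),round(e,1),"reach",round(np.hypot(*p[:2])))
E
sed -i 's/(14,170,150),(34,255,255)/(14,150,130),(34,255,255)/;s/>600/>400/' h.py; python3 m.py
```

```text
[[27, 139, 247], [28, 127, 247], [27, 139, 247], [26, 164, 247]]
[[19, 167, 201], [19, 170, 200], [20, 173, 199], [19, 174, 199]]
3 4
[178. 234.] [526.4 357.9] [ 94.3 117.3] 86.6 | [526.2 356. ] [ 91.8 113.6] 86.2
  tri [526.1 357.5  63.2] 0.7 reach 636
[357. 258.] [ 467.2 -122.2] [116.6  94.2] 4.9 | [476.5 102.2] [ 92.  114.2] 63.4
  tri [ 470.8 -143.1 -217.3] 34.0 reach 492
[427. 267.] [ 445.8 -305.3] [117.8  94.4] 32.5 | [ 465.6 -125.2] [113.7  93.2] 4.8
  tri [ 452.  -353.8 -141. ] 41.5 reach 574
```

```bash
sed -i 's/(14,150,130)/(14,105,130)/' h.py; python3 m.py
```

```text
[[27, 139, 247], [28, 127, 247], [27, 139, 247], [26, 164, 247]]
[[19, 167, 201], [19, 170, 200], [20, 173, 199], [19, 174, 199]]
6 4
[178. 234.] [526.2 354.7] [100.7 117.3] 86.6 | [526.2 356.2] [ 92.2 113.6] 86.2
  tri [526.1 356.5  61. ] 0.4 reach 635
[272. 254.] [476.8 103.3] [ 93.8 117.5] 62.9 | [476.5 102.2] [ 92.  114.2] 63.4
  tri [476.  103.4  62.9] 1.3 reach 487
[357. 258.] [ 467.2 -122.2] [116.6  94.2] 4.9 | [ 465.6 -125.2] [113.7  93.2] 4.8
  tri [ 466.2 -122.4   64. ] 1.7 reach 482
[426. 267.] [ 445.8 -305.3] [117.8  94.4] 32.5 | [ 444.3 -311.4] [114.8  93.9] 33.1
  tri [ 444.9 -304.4   67.3] 1.0 reach 539
```

Request:
jog_arm --commands '[[[35.3,-10.1,16],[0,0,0],1],[[35.3,-10.1,16],[0,0,0],1],[[35.3,-10.1,16],[0,0,0],1],[[35.3,-10.1,16],[0,0,0],1],[[35.3,-10.1,16],[0,0,0],1],[[35.3,-10.1,16],[0,0,0],1],[[35.3,-10.1,16],[0,0,0],1],[[35.3,-10.1,16],[0,0,0],1],[[0,0,0],[0,0,-0.11],1],[[0,0,0],[0,0,-0.11],1]]' --newtons 40

```text
time: 0.93
position: [414.8, -321.6, 117.7]
tcp_rot: [[0.842, 0.539, -0.003], [0.539, -0.842, 0.004], [-0.001, -0.005, -1.0]]
ft_force: [-0.5, -1.0, 0.1]
gripper_width: 0.001
gripper_force: 0.0
```

Request:
jog_arm --commands '[[[0,0,0],[0,0,0],1],[[0,0,0],[0,0,0],1],[[0,0,0],[0,0,0],1]]'

```text
time: 1.18
position: [414.1, -324.9, 120.3]
tcp_rot: [[0.849, 0.529, -0.0], [0.529, -0.849, 0.0], [0.0, -0.0, -1.0]]
ft_force: [0.5, -0.3, -0.3]
gripper_width: -0.004
gripper_force: 0.0
```

```bash
python3 - <<'E'
from rig import bot
import cv2,numpy as np
for i,n in enumerate(("top","side")):
    c=bot.camera(n); im=c["image"]
    cv2.imwrite(f"pics/{n}1.png",cv2.resize(im[180:380,330:530] if n=="top" else im[60:260,300:500],(600,600)))
s=bot.get_state();print(s)
E
```

```text
{'time': 1.2833, 'joint_positions': array([-7.93209020e-01,  6.14475280e-02, -1.40913455e-01,  1.36804884e+00,
        4.34224277e-06,  1.79105991e+00]), 'joint_velocities': array([-0.00127314, -0.00220385,  0.00207622,  0.00034767,  0.00030869,
       -0.00870871]), 'joint_efforts': array([ 1.46434209e-01, -3.40214252e+01,  3.16755474e+01,  4.38364412e-03,
        8.01858609e-03,  9.37019417e-03]), 'position': array([ 414.00531146, -325.16336409,  120.53085207]), 'tcp_rot': array([[ 8.48673664e-01,  5.28916758e-01,  2.74253216e-04],
       [ 5.28916821e-01, -8.48673625e-01, -2.72381946e-04],
       [ 8.86840955e-05,  3.76220524e-04, -9.99999925e-01]]), 'ft_force': array([-0.17716829, -0.73114265,  0.58313934]), 'torque': array([-0.01265651,  0.0478974 ,  0.02865969]), 'gripper_force': 0.0, 'gripper_width': 0.0002948681109061151}
```

View pics/side1.png

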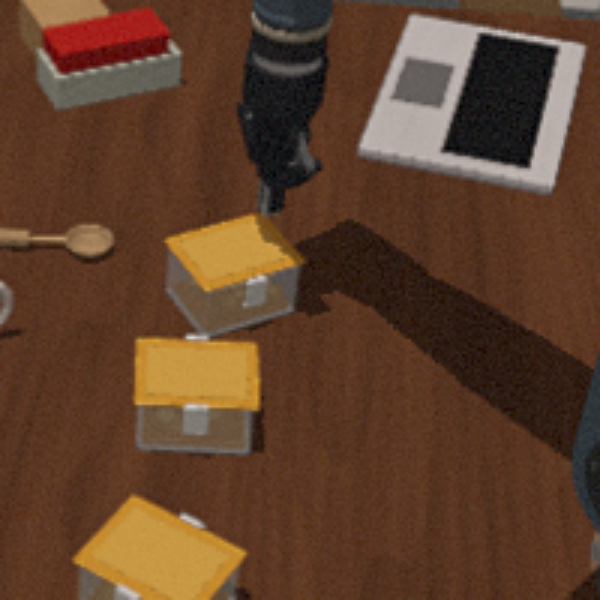

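The side crop shows the shut fingertips (270,205) just above lid D, near its robot-side end. I'll come down slowly.

Request:
jog_arm --commands '[[[0,0,10],[0,0,0],1],[[0,0,10],[0,0,0],1],[[0,0,8],[0,0,0],1],[[0,0,4],[0,0,0],1],[[0,0,0],[0,0,0],1],[[0,0,0],[0,0,0],1],[[0,0,0],[0,0,0],1],[[0,0,0],[0,0,0],1]]'

```text
time: 1.95
position: [414.6, -325.0, 88.9]
tcp_rot: [[0.847, 0.531, 0.001], [0.531, -0.847, -0.001], [0.0, 0.001, -1.0]]
ft_force: [0.1, -0.1, 0.1]
gripper_width: -0.003
gripper_force: 0.0
```

Request:
jog_arm --commands '[[[0,0,1],[0,0,0],1],[[0,0,1],[0,0,0],1],[[0,0,1],[0,0,0],1],[[0,0,1],[0,0,0],1],[[0,0,0],[0,0,0],1],[[0,0,0],[0,0,0],1],[[0,0,0],[0,0,0],1]]'

```text
time: 2.53
position: [414.3, -324.7, 84.3]
tcp_rot: [[0.847, 0.531, -0.0], [0.531, -0.847, 0.0], [-0.0, -0.0, -1.0]]
ft_force: [-0.6, -0.9, -0.0]
gripper_width: -0.003
gripper_force: 0.0
```

Request:
jog_arm --commands '[[[0,0,0.5],[0,0,0],1],[[0,0,0.5],[0,0,0],1],[[0,0,0],[0,0,0],1],[[0,0,0],[0,0,0],1],[[0,0,0],[0,0,0],1]]'

```text
time: 2.95
position: [414.3, -324.7, 83.3]
tcp_rot: [[0.847, 0.531, 0.0], [0.531, -0.847, -0.0], [0.0, 0.0, -1.0]]
ft_force: [-0.9, -0.4, -0.9]
gripper_width: -0.002
gripper_force: 0.1
```

Request:
jog_arm --commands '[[[0,0,0.5],[0,0,0],1],[[0,0,0.5],[0,0,0],1],[[0,0,0],[0,0,0],1],[[0,0,0],[0,0,0],1],[[0,0,0],[0,0,0],1]]'

```text
time: 3.37
position: [414.3, -324.7, 82.3]
tcp_rot: [[0.847, 0.531, 0.0], [0.531, -0.847, -0.0], [0.0, 0.0, -1.0]]
ft_force: [1.0, 0.7, 0.1]
gripper_width: 0.003
gripper_force: 0.1
```

Request:
jog_arm --commands '[[[0,0,0.5],[0,0,0],1],[[0,0,0],[0,0,0],1],[[0,0,0],[0,0,0],1],[[0,0,0],[0,0,0],1]]'

```text
time: 3.7
position: [414.3, -324.7, 82.1]
tcp_rot: [[0.847, 0.531, 0.0], [0.531, -0.847, -0.0], [0.0, 0.0, -1.0]]
ft_force: [-0.5, -0.3, 2.4]
gripper_width: -0.002
gripper_force: 1.1
```

Request:
jog_arm --commands '[[[0,0,0.5],[0,0,0],1],[[0,0,0],[0,0,0],1],[[0,0,0],[0,0,0],1],[[0,0,0],[0,0,0],1]]'

```text
time: 4.03
position: [414.4, -324.8, 81.9]
tcp_rot: [[0.847, 0.531, 0.0], [0.531, -0.847, -0.0], [0.0, 0.001, -1.0]]
ft_force: [-1.8, 1.3, 5.3]
gripper_width: -0.0
gripper_force: 2.7
```

The fingertips stopped at about 65 mm, 2 mm above a home lid's 63 mm, so this lid has probably tipped. I'll check it in the side view.

```bash
python3 - <<'E'
from rig import bot
import cv2,pickle
a=pickle.load(open("side.pkl","rb"))["image"];c=bot.camera("side");b=c["image"]
f=lambda i:cv2.resize(i[115:185,340:420],(400,350),interpolation=cv2.INTER_CUBIC)
cv2.imwrite("pics/s2.png",cv2.hconcat([f(a),f(b)]))
E
```

```text
(no output)
```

View pics/s2.png

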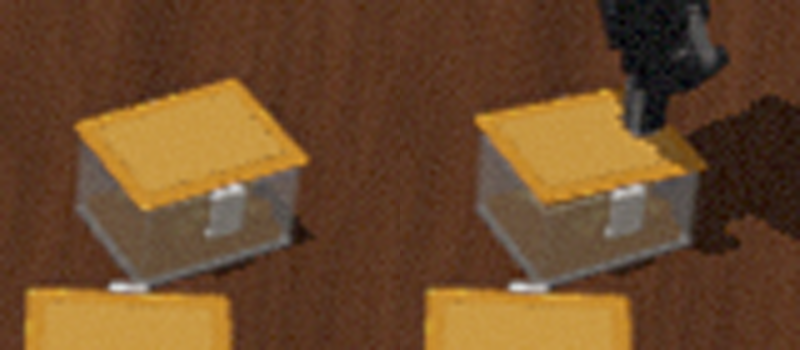

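The right panel shows the pressed right corner lower (row 158→166) and the left end raised (125→118), so lid D rocks. I'll lift off and move to its middle.

Request:
jog_arm --commands '[[[0,0,-6],[0,0,0],1],[[0,0,-8],[0,0,0],1],[[12,0,0],[0,0,0],1],[[12,0,0],[0,0,0],1],[[12,0,0],[0,0,0],1],[[0,0,0],[0,0,0],1],[[0,0,0],[0,0,0],1],[[0,0,0],[0,0,0],1],[[0,0,0],[0,0,0],1]]'

```text
time: 4.83
position: [444.5, -305.4, 95.0]
tcp_rot: [[0.847, 0.531, -0.001], [0.531, -0.847, 0.0], [-0.0, -0.001, -1.0]]
ft_force: [-0.2, 0.0, 0.0]
gripper_width: 0.001
gripper_force: 0.0
```

```bash
python3 - <<'E'
from rig import bot
import cv2
b=bot.camera("side")["image"];t=bot.camera("top")["image"]
cv2.imwrite("pics/s3.png",cv2.hconcat([cv2.resize(b[115:185,340:420],(400,350),interpolation=cv2.INTER_CUBIC),cv2.resize(t[230:300,386:466],(400,350),interpolation=cv2.INTER_CUBIC)]))
print(bot.get_state()["position"])
E
```

```text
[ 444.47215639 -305.67342528   95.15071525]
```

View pics/s3.png

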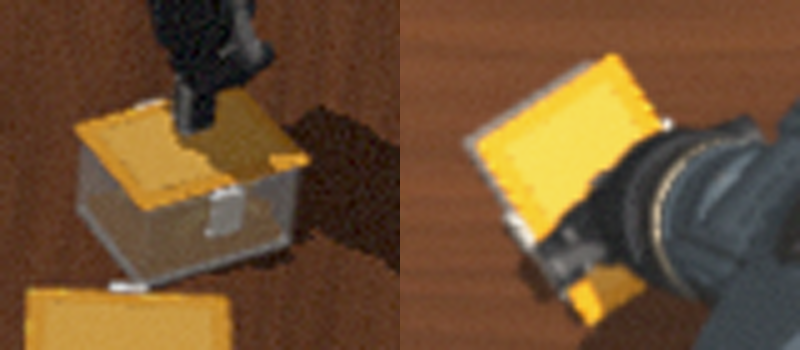

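The lid is level again (left corner back at row 125) and the fingers stand over its middle. Next is the press.

Request:
jog_arm --commands '[[[0,0,5],[0,0,0],1],[[0,0,4],[0,0,0],1],[[0,0,1],[0,0,0],1],[[0,0,0.5],[0,0,0],1],[[0,0,0.5],[0,0,0],1],[[0,0,0.5],[0,0,0],1],[[0,0,0],[0,0,0],1],[[0,0,0],[0,0,0],1]]'

```text
time: 5.6
position: [444.8, -305.6, 84.0]
tcp_rot: [[0.847, 0.531, 0.0], [0.531, -0.847, -0.0], [-0.0, 0.0, -1.0]]
ft_force: [-1.3, 0.2, 1.1]
gripper_width: -0.005
gripper_force: 0.7
```

Request:
jog_arm --commands '[[[0,0,0.5],[0,0,0],1],[[0,0,0],[0,0,0],1],[[0,0,0.5],[0,0,0],1],[[0,0,0],[0,0,0],1],[[0,0,0],[0,0,0],1]]'

```text
time: 6.02
position: [445.0, -305.6, 83.4]
tcp_rot: [[0.847, 0.531, 0.0], [0.531, -0.847, -0.0], [0.0, 0.001, -1.0]]
ft_force: [-1.6, 1.4, 4.2]
gripper_width: 0.002
gripper_force: 1.9
```

Request:
jog_arm --commands '[[[0,0,0.5],[0,0,0],1],[[0,0,0],[0,0,0],1],[[0,0,0.5],[0,0,0],1],[[0,0,0],[0,0,0],1],[[0,0,0],[0,0,0],1]]'

```text
time: 6.43
position: [445.0, -305.7, 82.4]
tcp_rot: [[0.847, 0.531, 0.001], [0.531, -0.847, -0.0], [0.0, 0.001, -1.0]]
ft_force: [-0.9, 1.2, 6.3]
gripper_width: 0.004
gripper_force: 2.9
```

Request:
jog_arm --commands '[[[0,0,0.5],[0,0,0],1],[[0,0,0],[0,0,0],1],[[0,0,0.5],[0,0,0],1],[[0,0,0],[0,0,0],1],[[0,0,0],[0,0,0],1]]'

```text
time: 6.85
position: [445.1, -305.8, 82.2]
tcp_rot: [[0.847, 0.531, 0.001], [0.531, -0.847, -0.001], [0.0, 0.001, -1.0]]
ft_force: [-2.7, 2.1, 9.7]
gripper_width: 0.0
gripper_force: 4.5
```

Request:
jog_arm --commands '[[[0,0,0.5],[0,0,0],1],[[0,0,0],[0,0,0],1],[[0,0,0.5],[0,0,0],1],[[0,0,0],[0,0,0],1],[[0,0,0],[0,0,0],1]]'

```text
time: 7.27
position: [445.1, -305.8, 82.1]
tcp_rot: [[0.847, 0.531, 0.001], [0.531, -0.847, -0.001], [0.0, 0.001, -1.0]]
ft_force: [-5.1, 3.9, 12.0]
gripper_width: -0.003
gripper_force: 6.1
```

Request:
jog_arm --commands '[[[0,0,0.5],[0,0,0],1],[[0,0,0],[0,0,0],1],[[0,0,0],[0,0,0],1],[[0,0,0],[0,0,0],1]]'

```text
time: 7.6
position: [445.1, -305.8, 82.0]
tcp_rot: [[0.847, 0.531, 0.001], [0.531, -0.847, -0.001], [0.0, 0.002, -1.0]]
ft_force: [-4.0, 3.5, 14.1]
gripper_width: -0.006
gripper_force: 7.0
```

It's holding at 65 mm with 14 N. I'll look before pressing harder.

```bash
python3 - <<'E'
from rig import bot
import cv2
b=bot.camera("side")["image"]
cv2.imwrite("pics/s4.png",cv2.resize(b[105:225,330:420],(600,600*120//90 if 0 else 600),interpolation=cv2.INTER_CUBIC))
E
```

```text
(no output)
```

View pics/s4.png

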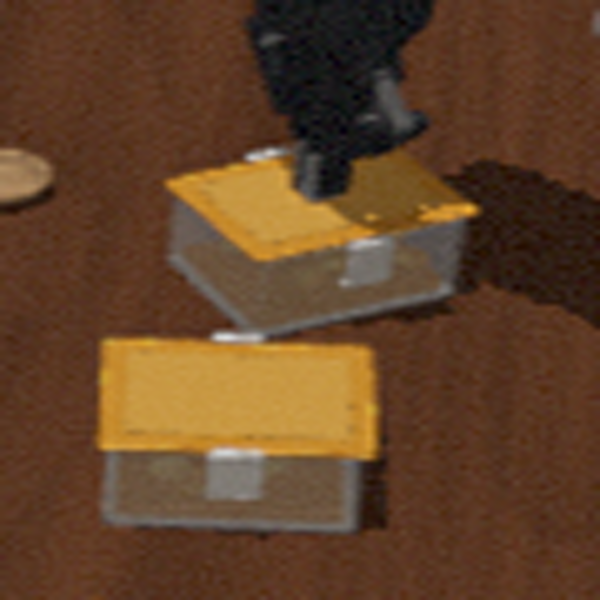

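The far catch now shows above the lid's far edge, while the near catch looks unlatched. That fits only one side having snapped, which would put the middle at 65 mm. I'll lift and measure the corners.

Request:
jog_arm --commands '[[[0,0,-6],[0,0,0],1],[[0,0,-20],[0,0,0],1],[[-30,0,-20],[0,0,0],1],[[-40,0,-20],[0,0,0],1],[[-40,0,-20],[0,0,0],1],[[-40,0,0],[0,0,0],1],[[0,0,0],[0,0,0],1],[[0,0,0],[0,0,0],1],[[0,0,0],[0,0,0],1]]'

```text
time: 8.4
position: [322.3, -382.1, 161.6]
tcp_rot: [[0.848, 0.53, 0.0], [0.53, -0.848, 0.001], [0.001, -0.001, -1.0]]
ft_force: [-0.1, 0.0, 1.0]
gripper_width: -0.004
gripper_force: 0.0
```

```bash
cat > cmp.py <<'E'
from rig import bot
from h import *;import pickle,sys
a=pickle.load(open("side.pkl","rb"));c=bot.camera("side")
def quad(c):
    k=[k for k in lids(c) if cv2.pointPolygonTest(k,(378.,150.),False)>=0][0]
    k=k.reshape(-1,2);q=np.array([k[np.argmin(k@v)] for v in ((1,.3),(-.2,1),(-1,-.2),(.3,-1))])
    # refine: fit lines to the contour between extreme corners
    L=[]
    for i in range(4):
        p,r=q[i].astype(float),q[(i+1)%4].astype(float);d=r-p;n=np.array([-d[1],d[0]])/np.hypot(*d)
        t=(k-p)@d/(d@d);s=k[(t>.12)&(t<.88)&(abs((k-p)@n)<3)]
        vx,vy,x,y=cv2.fitLine(s.astype(np.float32),cv2.DIST_HUBER,0,.01,.01).ravel();L.append(np.cross([x,y,1],[x+vx,y+vy,1]))
    X=[np.cross(L[i-1],L[i]) for i in range(4)];return np.array([x[:2]/x[2] for x in X])
A,C=quad(a),quad(c);print(np.round(A,1).tolist());print(np.round(C-A,2).tolist())
f=lambda i:cv2.resize(i[115:185,340:420],(400,350),interpolation=cv2.INTER_CUBIC)
cv2.imwrite("pics/"+sys.argv[1],cv2.hconcat([f(a["image"]),f(c["image"])]));print(bot.get_state()["position"])
E
python3 cmp.py s5.png
```

```text
[[354.2, 139.6], [386.8, 130.3], [401.3, 146.7], [368.1, 156.6]]
[[-0.05, 1.05], [0.09, 1.56], [0.23, -0.22], [0.12, 0.15]]
[ 322.71718253 -381.62257366  161.53816926]
```

View pics/s5.png

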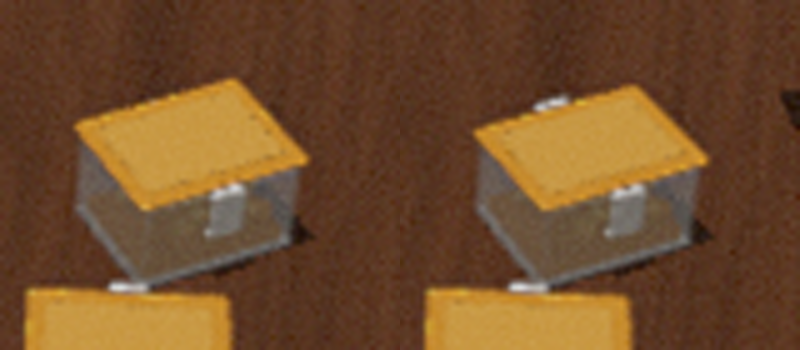

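Confirmed. The far edge dropped 1.0–1.6 px (about 4 mm) and the near edge is unchanged. I'll press again in the middle, shifted 14 mm towards the near catch.

Request:
jog_arm --commands '[[[36,-4,0],[0,0,0],1],[[36,-4,0],[0,0,0],1],[[36,-3,15],[0,0,0],1],[[36,-3,20],[0,0,0],1],[[0,0,25],[0,0,0],1],[[0,0,10],[0,0,0],1],[[0,0,4],[0,0,0],1],[[0,0,2],[0,0,0],1],[[0,0,0],[0,0,0],1],[[0,0,0],[0,0,0],1]]'

```text
time: 9.28
position: [437.1, -295.1, 87.9]
tcp_rot: [[0.848, 0.53, 0.002], [0.53, -0.848, -0.002], [0.001, 0.002, -1.0]]
ft_force: [0.7, 0.2, 0.0]
gripper_width: 0.006
gripper_force: 0.0
```

Request:
jog_arm --commands '[[[0,0,0.5],[0,0,0],1],[[0,0,0.5],[0,0,0],1],[[0,0,0.5],[0,0,0],1],[[0,0,0],[0,0,0],1],[[0,0,0],[0,0,0],1]]'

```text
time: 9.7
position: [436.9, -294.2, 85.3]
tcp_rot: [[0.848, 0.531, 0.0], [0.531, -0.848, -0.0], [0.0, 0.0, -1.0]]
ft_force: [0.5, 0.6, -0.5]
gripper_width: -0.002
gripper_force: 0.0
```

Request:
jog_arm --commands '[[[0,0,0.5],[0,0,0],1],[[0,0,0],[0,0,0],1],[[0,0,0.5],[0,0,0],1],[[0,0,0],[0,0,0],1],[[0,0,0],[0,0,0],1]]'

```text
time: 10.12
position: [436.9, -293.9, 84.0]
tcp_rot: [[0.847, 0.531, -0.0], [0.531, -0.847, 0.0], [-0.0, -0.0, -1.0]]
ft_force: [-0.5, -0.3, 0.2]
gripper_width: -0.0
gripper_force: 0.0
```

Request:
jog_arm --commands '[[[0,0,0.5],[0,0,0],1],[[0,0,0],[0,0,0],1],[[0,0,0.5],[0,0,0],1],[[0,0,0],[0,0,0],1],[[0,0,0],[0,0,0],1]]'

```text
time: 10.53
position: [436.9, -294.0, 83.2]
tcp_rot: [[0.847, 0.531, 0.0], [0.531, -0.847, -0.0], [0.0, 0.0, -1.0]]
ft_force: [0.1, 0.1, 1.9]
gripper_width: -0.002
gripper_force: 0.6
```

Request:
jog_arm --commands '[[[0,0,0.5],[0,0,0],1],[[0,0,0],[0,0,0],1],[[0,0,0.5],[0,0,0],1],[[0,0,0],[0,0,0],1],[[0,0,0],[0,0,0],1]]'

```text
time: 10.95
position: [437.0, -294.0, 83.1]
tcp_rot: [[0.847, 0.531, 0.0], [0.531, -0.847, -0.0], [0.0, 0.001, -1.0]]
ft_force: [-1.5, 2.0, 5.7]
gripper_width: 0.001
gripper_force: 2.9
```

Request:
jog_arm --commands '[[[0,0,0.5],[0,0,0],1],[[0,0,0],[0,0,0],1],[[0,0,0.5],[0,0,0],1],[[0,0,0],[0,0,0],1],[[0,0,0],[0,0,0],1]]'

```text
time: 11.37
position: [437.0, -294.0, 82.8]
tcp_rot: [[0.847, 0.531, 0.001], [0.531, -0.847, -0.001], [0.0, 0.001, -1.0]]
ft_force: [-2.5, 3.0, 9.7]
gripper_width: 0.002
gripper_force: 4.5
```

Request:
jog_arm --commands '[[[0,0,0.5],[0,0,0],1],[[0,0,0],[0,0,0],1],[[0,0,0.5],[0,0,0],1],[[0,0,0],[0,0,0],1],[[0,0,0],[0,0,0],1]]'

```text
time: 11.78
position: [437.3, -294.2, 81.8]
tcp_rot: [[0.847, 0.531, 0.001], [0.531, -0.847, -0.001], [0.001, 0.002, -1.0]]
ft_force: [-2.4, 1.6, 5.7]
gripper_width: 0.003
gripper_force: 2.7
```

Request:
jog_arm --commands '[[[0,0,0.5],[0,0,0],1],[[0,0,0],[0,0,0],1],[[0,0,0.5],[0,0,0],1],[[0,0,0],[0,0,0],1],[[0,0,0],[0,0,0],1]]'

```text
time: 12.2
position: [437.2, -294.2, 80.1]
tcp_rot: [[0.847, 0.531, 0.001], [0.531, -0.847, -0.001], [0.0, 0.001, -1.0]]
ft_force: [-0.6, 1.5, 7.1]
gripper_width: 0.006
gripper_force: 3.5
```

The fingertips are down at 63.1 mm, so it has snapped. I'll press once in the exact middle to confirm, then clear the hand.

Request:
jog_arm --commands '[[[0,0,-8],[0,0,0],1],[[0,14,0],[0,0,0],1],[[0,0,0],[0,0,0],1],[[0,0,0],[0,0,0],1],[[0,0,5],[0,0,0],1],[[0,0,1.5],[0,0,0],1],[[0,0,1],[0,0,0],1],[[0,0,0.5],[0,0,0],1],[[0,0,0.5],[0,0,0],1],[[0,0,0],[0,0,0],1]]'

```text
time: 13.03
position: [444.0, -305.4, 80.0]
tcp_rot: [[0.847, 0.531, -0.0], [0.531, -0.847, -0.0], [-0.0, -0.0, -1.0]]
ft_force: [-2.7, 2.0, 9.2]
gripper_width: -0.001
gripper_force: 4.3
```

Request:
jog_arm --commands '[[[0,0,0.5],[0,0,0],1],[[0,0,0],[0,0,0],1],[[0,0,0.5],[0,0,0],1],[[0,0,0],[0,0,0],1],[[0,0,0],[0,0,0],1]]'

```text
time: 13.45
position: [444.0, -305.4, 80.0]
tcp_rot: [[0.847, 0.531, 0.0], [0.531, -0.847, -0.0], [-0.0, 0.0, -1.0]]
ft_force: [-3.4, 2.8, 12.1]
gripper_width: -0.003
gripper_force: 6.2
```

Request:
jog_arm --commands '[[[0,0,-6],[0,0,0],1],[[0,0,-20],[0,0,0],1],[[-30,0,-20],[0,0,0],1],[[-40,0,-20],[0,0,0],1],[[-40,0,-20],[0,0,0],1],[[-40,0,0],[0,0,0],1],[[0,0,0],[0,0,0],1],[[0,0,0],[0,0,0],1],[[0,0,0],[0,0,0],1]]'

```text
time: 14.2
position: [321.7, -382.0, 160.0]
tcp_rot: [[0.848, 0.53, -0.0], [0.53, -0.848, 0.002], [0.001, -0.002, -1.0]]
ft_force: [0.7, 0.3, -0.1]
gripper_width: 0.004
gripper_force: 0.0
```

```bash
python3 cmp.py s6.png
```

```text
[[354.2, 139.6], [386.8, 130.3], [401.3, 146.7], [368.1, 156.6]]
[[-0.11, 1.02], [0.05, 1.34], [-0.35, 0.88], [-0.46, 0.96]]
[ 322.160559   -381.59770917  159.89137467]
```

View pics/s6.png

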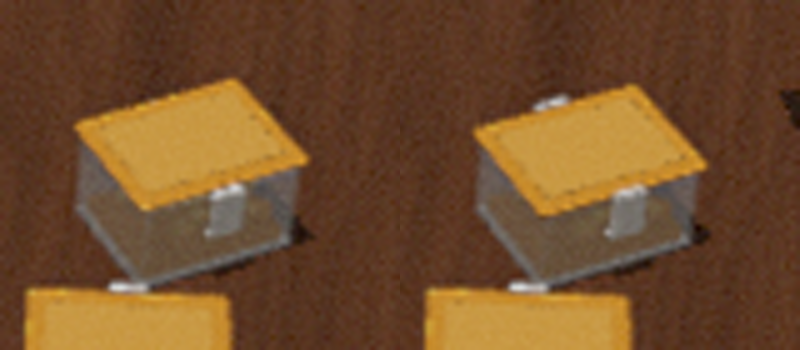

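All four corners are now about 1 px lower than at the start. Both catches show over the lid's edge, the tub hasn't moved and the hand is clear.

```bash
python3 -c "
from rig import bot
print(bot.finish_job())"
```

```text
the job is handed in; nothing more can be done
None
```

The loose lid was the rightmost tub's, the first one I tried: it rocked when pressed near one end. The press in the middle snapped only one side; a second press 14 mm nearer the other catch snapped that side, the middle then held firm at 63 mm, and I handed the job in with the hand clear.

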